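Load the bottle warmer and set its heat switches

TASK

First stand the one bottle that is still on the table upright in the empty well of the bottle warmer and let go of it: set it down, do not drop it, and tip no bottle over. Then set the four red rocker switches, one per well in the same left-to-right order: on (far end by the green dot fully pressed in) for every well with a red-capped black bottle, off (near end by the white dot fully pressed in) for the well with the blue-capped white bottle. Leave the other bottles in their wells and the jug, salt shaker and blue-lidded tub where they are.

Things in the scene. Friction and masses are not known exactly. Their poses are not given: they have to be found in the camera images.
- warmer: Fixed bottle warmer, 215 x 330 x 127 mm; origin under it on the table; x axis level from front (switch panel) to back (wells), y to its left, z up. Back: aluminium block at x +12 to +98 mm, 48 mm high, with four open square wells in a row along y, 74 x 75 mm inside, walls and floor 6 mm. Front: steel housing, panel sloping 35 deg, middle at x -85, z 50 mm, with four red rockers and a clear guard.
- guard: Clear drip guard fixed to the warmer, 206 mm wide; same frame as the warmer. An upright at x -32 to -28 mm rises to z 127 mm, then a level roof 4 mm thick runs forward at z 123 to 127 mm as far as x -66 mm. It hangs over the far ends of the rockers and bars coming straight down; a tool coming in square to the sloped panel (tilted 35 deg, leaning out over its front) onto a far end passes it, its axis 32 mm from the edge.
- well_1 (a point): Middle of the floor of well 1 (wells are counted 1 to 4 from the warmer's left, +y, to its right, -y; spacing 81 mm).
- well_2 (a point): Middle of the floor of well 2 (wells are counted 1 to 4 from the warmer's left, +y, to its right, -y; spacing 81 mm).
- well_3 (a point): Middle of the floor of well 3 (wells are counted 1 to 4 from the warmer's left, +y, to its right, -y; spacing 81 mm).
- well_4 (a point): Middle of the floor of well 4 (wells are counted 1 to 4 from the warmer's left, +y, to its right, -y; spacing 81 mm).
- heat_1 (a joint): Red rocker switch 1, heats well 1 (1 at the left; spacing 44 mm). V-shaped, 26 mm wide, 64 mm long up the slope, pivots in its middle, stays where put. -0.24 rad: off, near (lower, white dot) end pressed in; +0.24: on, far (upper, green dot) end in, near end out. About 2.5 N at an end tips it; the end travels 13 mm to a hard stop with its top then parallel to the panel and 4 mm proud of it.
- heat_2 (a joint): Red rocker switch 2, heats well 2 (1 at the left; spacing 44 mm). V-shaped, 26 mm wide, 64 mm long up the slope, pivots in its middle, stays where put. -0.24 rad: off, near (lower, white dot) end pressed in; +0.24: on, far (upper, green dot) end in, near end out. About 2.5 N at an end tips it; the end travels 13 mm to a hard stop with its top then parallel to the panel and 4 mm proud of it.
- heat_3 (a joint): Red rocker switch 3, heats well 3 (1 at the left; spacing 44 mm). V-shaped, 26 mm wide, 64 mm long up the slope, pivots in its middle, stays where put. -0.24 rad: off, near (lower, white dot) end pressed in; +0.24: on, far (upper, green dot) end in, near end out. About 2.5 N at an end tips it; the end travels 13 mm to a hard stop with its top then parallel to the panel and 4 mm proud of it.
- heat_4 (a joint): Red rocker switch 4, heats well 4 (1 at the left; spacing 44 mm). V-shaped, 26 mm wide, 64 mm long up the slope, pivots in its middle, stays where put. -0.24 rad: off, near (lower, white dot) end pressed in; +0.24: on, far (upper, green dot) end in, near end out. About 2.5 N at an end tips it; the end travels 13 mm to a hard stop with its top then parallel to the panel and 4 mm proud of it.
- pivot_1 (a point): Middle of rocker 1, on its pivot, in the surface of the sloped panel; axes as the warmer's. Seen from here the two pressing points lie 25 mm up the slope (far end) and 25 mm down it (near end). Outward from the panel's surface their tops stand 4 mm when pressed in and about 15 mm when standing out.
- pivot_2 (a point): Middle of rocker 2, on its pivot, in the surface of the sloped panel; axes as the warmer's. Seen from here the two pressing points lie 25 mm up the slope (far end) and 25 mm down it (near end). Outward from the panel's surface their tops stand 4 mm when pressed in and about 15 mm when standing out.
- pivot_3 (a point): Middle of rocker 3, on its pivot, in the surface of the sloped panel; axes as the warmer's. Seen from here the two pressing points lie 25 mm up the slope (far end) and 25 mm down it (near end). Outward from the panel's surface their tops stand 4 mm when pressed in and about 15 mm when standing out.
- pivot_4 (a point): Middle of rocker 4, on its pivot, in the surface of the sloped panel; axes as the warmer's. Seen from here the two pressing points lie 25 mm up the slope (far end) and 25 mm down it (near end). Outward from the panel's surface their tops stand 4 mm when pressed in and about 15 mm when standing out.
- sauce_a: Black round sauce bottle with a red cap, 66 mm diameter, 165 mm tall, about 0.35 kg; origin at the centre of its underside, z up. The red cap, 43 mm in diameter, spans heights 141 to 165 mm; below it the shoulder widens to the full width at 122 mm. One of three alike; they belong on heat.
- sauce_b: Black round sauce bottle with a red cap, 66 mm diameter, 165 mm tall, about 0.35 kg; origin at the centre of its underside, z up. The red cap, 43 mm in diameter, spans heights 141 to 165 mm; below it the shoulder widens to the full width at 122 mm. One of three alike; they belong on heat.
- sauce_c: Black round sauce bottle with a red cap, 66 mm diameter, 165 mm tall, about 0.35 kg; origin at the centre of its underside, z up. The red cap, 43 mm in diameter, spans heights 141 to 165 mm; below it the shoulder widens to the full width at 122 mm. One of three alike; they belong on heat.
- dressing: White round bottle with a blue cap, 58 mm diameter, 150 mm tall, about 0.22 kg; origin at the centre of its underside, z up. The blue cap, 55 mm in diameter, spans heights 130 to 150 mm; the body has its full width up to 110 mm. It must not be heated.
- jug: Bystander: clear measuring jug, 120 x 91 x 129 mm; origin at the centre of its underside.
- salt: Bystander: small salt shaker, 44 mm diameter, 90 mm tall; origin at the centre of its underside.
- tub: Bystander: small white tub with a blue lid, 86 x 78 x 59 mm; origin at the centre of its underside.
Things that resemble listed ones, but are neither listed nor needed, are in the scene too. Leave any yellow look-alike of the sauce_c alone.

How it is judged:
By the outcome, as a careful person would: the job done as asked, in the order asked, and still so for the second after the job is handed in, with the robot touching nothing.
It also fails if it takes over 61 s, if anything falls off the work surface, if the arm or the gripper's body presses on something with over 40 N, if the wrist force passes 120 N, or if a joint passes its speed limit or range.

ROBOT

A 7-joint arm with a two-finger parallel gripper is mounted at the origin on a cart in front of the work surface, level with it; the furniture and walls round the work are solid. World frame = base frame: x ahead of the robot, y to its left, z up, the work surface at z = 0. Lengths are in m, angles in rad, forces in N, time in s.
With the tool pointing down it reaches from about 0.425 to 0.925 m from the base axis. Payload 6.8 kg.
Tool frame: the origin (TCP) lies at the very end of the fingers, on their centre line; the grasp point (between the pads) lies grasp_offset behind it (grasp_offset is the distance from the TCP to the grasp point, in m); z points along the fingers, y is the direction in which the jaws open and shut (so a half turn about z gives the same grasp; the last joint's range is limited). The gripper opens to 85 mm and grips with 20 to 120 N. Pads are 22 mm wide; open, the fingers measure 114 mm over their backs; the gripper's body (76 mm by 85 mm) begins 54 mm behind the grasp point. The pads swing forward as they close: fully open they stand 13 mm farther back than shut.
Start: joints at [1.135, 0.477, 0.022, 1.555, -0.011, 1.109, -0.083], TCP at [0.217, -0.639, 0.231] pointing down, gripper open.
Joint ranges: [-2.96, 2.96], [-0.34, 2.1], [-1.41, 1.46], [0.24, 2.44], [-1.37, 4.51], [0.17, 1.92], [-2.96, 2.96]. Speed limits (rad/s): [2.39, 2.39, 3.14, 3.14, 3.14, 3.14, 3.14].

INTERFACE

Orientations are given as a unit quaternion [w, x, y, z].
In Python, from station import * gives the robot as it stands.
- The arm moves only by the shell command python3 -m handwheel 'ROWS' [FORCE]. ROWS is JSON, one flat list of numbers, 7 for each row, row after row: the shift along the world's x, y, z in cm, then the turn, a rotation vector about the world's x, y, z in degrees, then the opening, from 0 (shut) to 1 (fully open). In form: [tx, ty, tz, ax, ay, az, fingers, tx, ty, tz, ax, ay, az, fingers, ...]. A call has 1 to 8 rows; each row is the pose to reach, as a shift and turn from the pose measured when the call began; what a row does not reach only later rows make up. A row lasts 1/12 s, in which the tool goes at most 41.7 mm and 7.16 degrees, less where a joint would pass 70% of its speed; a pose out of reach is approached as far as the arm can. A call with a gripper value outside its range is refused whole. The fingers move at their own pace and stop on an object; FORCE is the grip in N (left out, the last holds). Time passes only in rows, so rows that repeat a pose let the fingers close. It gives the time, the measured TCP pose, the force and the opening at its end, in the units of the state.
- get_obs(): the state, without advancing time (a new reading comes with each control period).
- read_camera(name): name is "scene" or "top"; returns the picture (400x640x3 uint8, red, green, blue); there is no depth.
- camera_info(name): a dict with "fx", "fy", "cx", "cy" (pixels), "R" (3x3) and "t" (3): a world point X has camera coordinates R X + t. Camera axes: x right, y down, z forward; pixel columns grow to the right and rows downward; lengths in m; the calibration is good to about 2 mm. A picture is of the moment at which its call begins. camera_info takes no time and is no camera call.
- hand_in(): hands the job in, once; it reports no verdict.
The state is a dict: "t": time; "q": joint angles; "joint_vel": joint speeds; "joint_torque": joint torques, N m; "eef_pos": TCP position; "tool_rot": TCP orientation; "contact_force": force on the tool from outside, world axes, zero at the start; "torque": the same for the moment, N m; "gripper_width": opening from 0.0 (shut) to 1.0 (fully open).
Only numpy, scipy, OpenCV 4.12 (cv2) and the standard library are available. Lean on these libraries where they do the work, as an engineer would, in place of code of your own. Each camera call takes 0.05 s, during which the arm holds its last target. There are 200 camera calls.

## Working session

There is one attempt and no reset: what is moved stays moved. The work goes in short steps, Python scripts to look and compute and a shell command to move; the robot and the scene stay as the last step left them, time stands still between calls to the robot, and variables do not carry over. Pictures are saved under pics/ and viewed, on a budget of 10 in all, crops included, one or two more only if the job needs it, and the job is handed in when it is done.

```bash
mkdir -p pics; ls; python3 - <<'E'
from station import *
import cv2
for n in("scene","top"):
    cv2.imwrite(f"pics/{n}0.png",read_camera(n)[:,:,::-1]); c=camera_info(n); print(n,c)
o=get_obs(); print({k:o[k] for k in("t","eef_pos","tool_rot","contact_force","gripper_width")})
import station; print([x for x in dir(station) if x[0]!='_'], globals().get('grasp_offset'))
E
```

```text
pics
scene {'fx': 473.2216958989994, 'fy': 473.2216958989994, 'cx': 332.2104820896298, 'cy': 197.03982147140823, 'R': array([[ 0.76533428, -0.64362653, -0.00288613],
       [-0.40794976, -0.48161365, -0.77564508],
       [ 0.49783575,  0.59480516, -0.63116273]]), 't': array([-0.61693641,  0.17402803,  1.51348417])}
top {'fx': 495.25804614641225, 'fy': 495.25804614641225, 'cx': 315.3551451652513, 'cy': 201.3186717228768, 'R': array([[ 1.98477631e-02, -9.99802713e-01,  7.75207542e-04],
       [-9.89144018e-01, -1.97490752e-02, -1.45616227e-01],
       [ 1.45602809e-01,  2.12336448e-03, -9.89340848e-01]]), 't': array([-0.2751589 ,  0.57690696,  1.40962878])}
{'t': 0.1, 'eef_pos': array([ 0.21715509, -0.63856969,  0.23043705]), 'tool_rot': array([-7.88336104e-04,  9.86593016e-01,  1.63197914e-01, -2.02002792e-04]), 'contact_force': array([-0.74658418, -0.07500507,  0.79314563]), 'gripper_width': 0.9978882126165991}
['PlanningError', 'camera_info', 'get_obs', 'grasp_offset', 'hand_in', 'read_camera'] 0.0187
```

View pics/scene0.png

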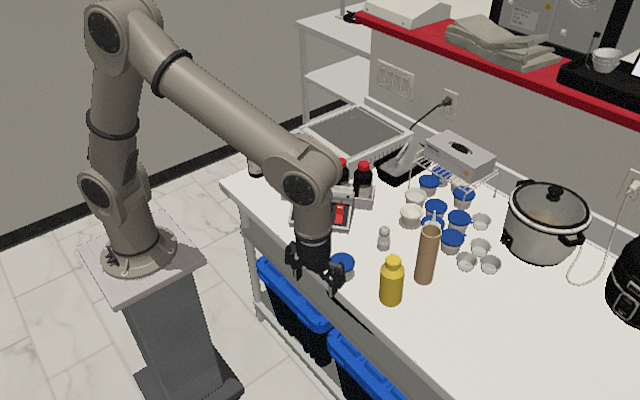

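View pics/top0.png

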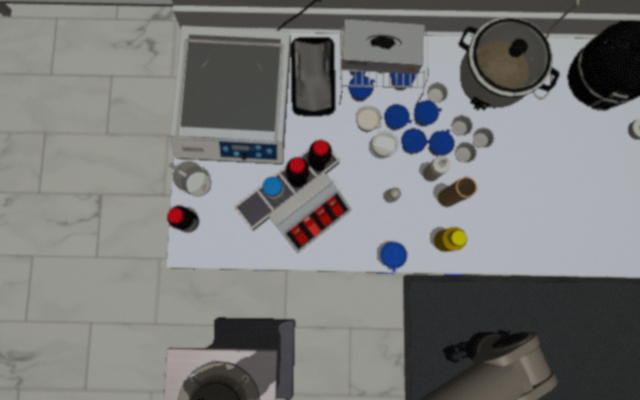

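The top view shows the red-capped black bottle alone on the table at (183,217), the empty well at the left end (255,208), then blue (273,187), red (297,168) and red (320,150). The rockers are at about (298,235) to (336,205). The yellow bottle (455,238) is the look-alike. I'll enlarge the crop to confirm and measure.

```bash
python3 - <<'E'
import cv2
i=cv2.imread("pics/top0.png")[135:265,160:360]
cv2.imwrite("pics/crop1.png",cv2.resize(i,None,fx=4,fy=4,interpolation=cv2.INTER_CUBIC))
i=cv2.imread("pics/scene0.png")[140:250,230:400]
cv2.imwrite("pics/crop2.png",cv2.resize(i,None,fx=4,fy=4,interpolation=cv2.INTER_CUBIC))
E
```

```text
(no output)
```

View pics/crop1.png

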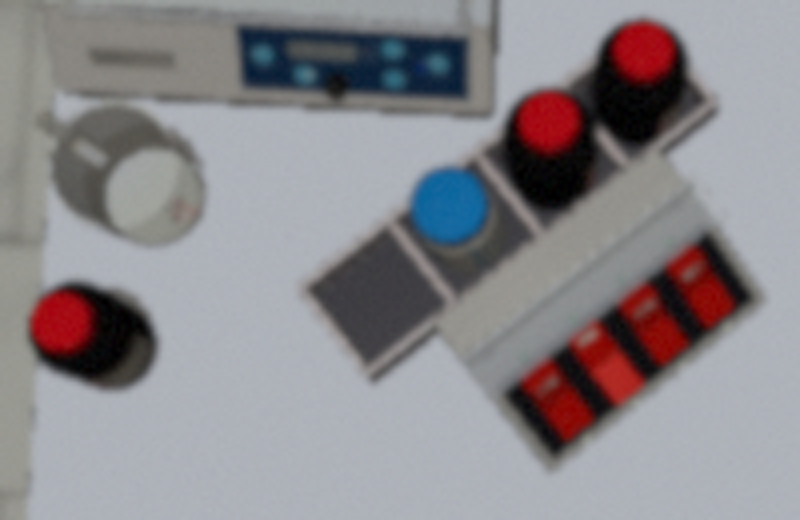

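View pics/crop2.png

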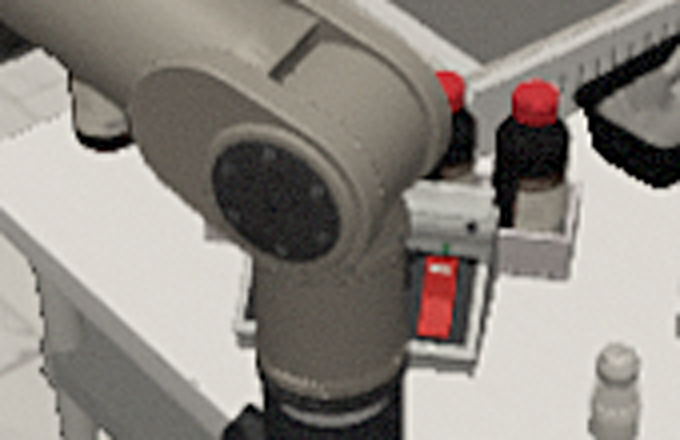

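Candidates for the free bottle: red-capped black at top px (183,217) and yellow at (455,238). The enlarged crop confirms that the red-capped one fits, so that is the one to move. Wells from the left are empty, blue, red, red. Rocker 2 looks different from rockers 1, 3 and 4. Next I'll fit the warmer and bottle poses.

```bash
cat > h.py <<'E'
import numpy as np, cv2
from station import *
from scipy.optimize import least_squares
from scipy.spatial.transform import Rotation as Ro
def proj(n,X):
    c=camera_info(n); p=np.atleast_2d(X)@c["R"].T+c["t"]
    return np.c_[c["fx"]*p[:,0]/p[:,2]+c["cx"],c["fy"]*p[:,1]/p[:,2]+c["cy"]]
def back(n,uv,z):
    c=camera_info(n); d=c["R"].T@[(uv[0]-c["cx"])/c["fx"],(uv[1]-c["cy"])/c["fy"],1]; o=-c["R"].T@c["t"]
    return o+d*(z-o[2])/d[2]
def wpts(p,P): 
    P=np.atleast_2d(P)/1e3; return P@Ro.from_euler('z',p[2]).as_matrix().T+[p[0],p[1],0]
un=lambda a:(np.atleast_2d(a)+.5)/4-.5+[160,135]
E
python3 - <<'E'
from h import *
P=[(98,165,48),(12,165,48),(12,-165,48),(98,81/2*2,48),(12,81,48),(98,0,48),(12,0,48)]+[(-85,y,54) for y in(66,22,-22,-66)]
U=[(303,287),(372,370),(716,100),(393,225),(455,300),(483,157),(540,230),(557,402),(608,366),(655,325),(703,285)]
f=lambda p:(proj("top",wpts(p,P))-un(U))
r=least_squares(lambda p:f(p).ravel(),[.6,-.1,.6],loss='soft_l1'); p=r.x
print("warmer",p,np.degrees(p[2])); print(np.round(f(p)*4,1).tolist())
w=wpts(p,[(55,121.5,6)]);print("well1",w)
for i,y in enumerate((66,22,-22,-66)): print("pivot",i+1,wpts(p,[(-85,y,50)]))
b=back("top",un((64,322))[0],.165);print("bottle",b)
for nm,u in(("dress",(450,207)),("s3",(549,123)),("s4",(642,51))): 
    q=back("top",un(u)[0],.171 if nm!="dress" else .156); print(nm,q,"wf",Ro.from_euler('z',-p[2]).apply(q-[p[0],p[1],0]))
im=cv2.imread("pics/crop1.png")
def dr(X,c):
    for u in (proj("top",X)-[160,135]+.5)*4-.5: cv2.circle(im,tuple(np.int32(np.round(u))),2,c,-1)
dr(wpts(p,P),(0,255,0))
t=np.linspace(0,6.28,40)
for z,rr,c in((0,.033,(255,255,0)),(.122,.033,(255,255,0)),(.165,.0215,(0,255,255))): dr(np.c_[b[0]+rr*np.cos(t),b[1]+rr*np.sin(t),t*0+z],c)
cv2.imwrite("pics/ov.png",im)
o=get_obs();print(Ro.from_quat(o["tool_rot"],scalar_first=True).as_matrix().round(3))
E
```

```text
warmer [ 0.59117744 -0.21659749  0.69064987] 39.57132262600723
[[-5.3, 0.3], [-2.6, 9.5], [8.3, 2.6], [-3.7, -8.3], [6.1, 7.9], [-6.4, -7.7], [8.7, 9.6], [2.5, -3.2], [-0.6, -5.1], [0.0, -1.7], [-0.6, 0.9]]
well1 [[ 0.55617306 -0.08790428  0.006     ]]
pivot 1 [[ 0.48361218 -0.21987082  0.05      ]]
pivot 2 [[ 0.51164186 -0.25378743  0.05      ]]
pivot 3 [[ 0.53967155 -0.28770405  0.05      ]]
pivot 4 [[ 0.56770123 -0.32162067  0.05      ]]
bottle [0.51951945 0.10835921 0.165     ]
dress [ 0.60415138 -0.14585227  0.156     ] wf [0.05506814 0.0462678  0.156     ]
s3 [ 0.66033584 -0.21210474  0.171     ] wf [ 0.05617158 -0.04059339  0.171     ]
s4 [ 0.71146984 -0.27389823  0.171     ] wf [ 0.05622249 -0.12080012  0.171     ]
[[ 0.947  0.322 -0.001]
 [ 0.322 -0.947  0.001]
 [-0.    -0.002 -1.   ]]
```

View pics/ov.png

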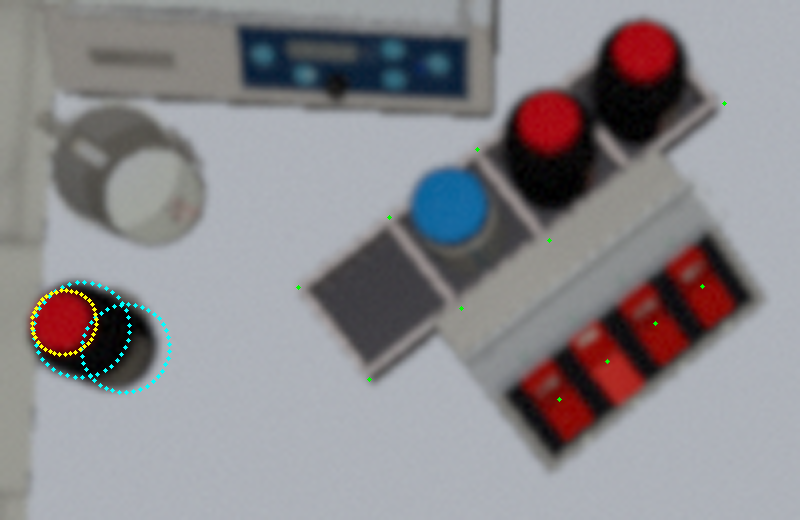

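The fit agrees with the seated bottles' caps to about 1 mm, so I'll go to above the bottle, turning so the jaws lie along the warmer's x axis.

```bash
python3 -m handwheel '[4,6,3,0,0,7,1, 8,10,5,0,0,14,1, 11,14,7,0,0,21,1, 14,18,8,0,0,28,1, 16,21,8,0,0,35,1, 18,24,8,0,0,42,1, 19,26,8,0,0,49,1, 19,26,8,0,0,55,1]' 60
python3 -m handwheel '[2,4,0,0,0,7,1, 3,8,0,0,0,14,1, 5,12,0,0,0,21,1, 6,16,0,0,0,28,1, 8,20,0,0,0,35,1, 9,24,0,0,0,42,1, 10,28,0,0,0,49,1, 11,31,0,0,0,56,1]'
python3 - <<'E'
from h import *
o=get_obs();T=Ro.from_quat(o["tool_rot"],scalar_first=True).as_matrix();print(o["t"],o["eef_pos"],o["q"].round(2) if hasattr(o["q"],"round") else o["q"]);print(T.round(3))
cv2.imwrite("pics/s1.png",cv2.resize(read_camera("scene")[100:250,200:400,::-1],None,fx=4,fy=4,interpolation=cv2.INTER_CUBIC))
E
```

```text
t: 0.77
eef_pos: [0.4071, -0.3776, 0.3105]
tool_rot: [-0.001, 0.798, 0.603, -0.001]
contact_force: [0.2, -0.5, -0.3]
gripper_width: 1.0
t: 1.43
eef_pos: [0.5168, -0.0654, 0.3104]
tool_rot: [-0.0, 0.419, 0.908, -0.001]
contact_force: [0.7, 0.0, -0.2]
gripper_width: 1.005
1.4333 [ 0.51684285 -0.06542117  0.31036015] [ 0.54  0.21 -0.62  1.79  0.13  1.19  0.59]
[[-0.649  0.761 -0.002]
 [ 0.761  0.649 -0.002]
 [-0.    -0.002 -1.   ]]
```

View pics/s1.png

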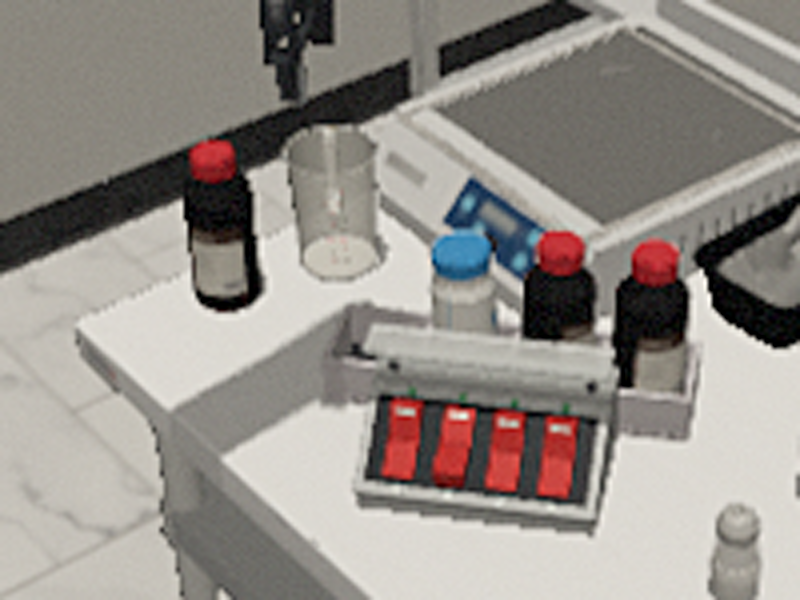

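The scene view confirms the wells, left to right: empty, blue, red, red. The bottle's cap is at crop (213,160) and its base at (227,303). Rockers 1, 3 and 4 look off, and rocker 2 on. I'll compare this numerically with the fitted poses.

```bash
python3 - <<'E'
from h import *
cr=lambda X:((proj("scene",X)-[200,100]+.5)*4-.5).round(0).tolist()
p=[.5912,-.2166,.69065]
t=np.linspace(0,6.28,60)
for z,rr in((0,.033),(.141,.0215),(.165,.0215)):
    u=np.array(cr(np.c_[.5195+rr*np.cos(t),.1084+rr*np.sin(t),t*0+z])); print("bottle",z,u.min(0),u.max(0))
print("pivots",cr(wpts(p,[(-85,y,54) for y in(66,22,-22,-66)])))
print("block corner",cr(wpts(p,[(12,-165,48),(98,-165,48),(12,-165,0),(98,165,48)])))
print("guard roof front corners",cr(wpts(p,[(-66,103,127),(-66,-103,127),(-28,103,127),(-28,-103,127)])))
for n,y,h,r in(("d",40.5,156,27.5),("s3",-40.5,171,21.5),("s4",-121.5,171,21.5)):
    u=np.array(cr(wpts(p,np.c_[55+r*np.cos(t),y+r*np.sin(t),t*0+h]))); print(n,"cap top",u.min(0),u.max(0))
E
```

```text
bottle 0 [198. 277.] [267. 317.]
bottle 0.141 [193. 161.] [240. 186.]
bottle 0.165 [190. 139.] [238. 164.]
pivots [[405.0, 438.0], [456.0, 444.0], [508.0, 450.0], [560.0, 456.0]]
block corner [[692.0, 402.0], [703.0, 342.0], [689.0, 444.0], [346.0, 304.0]]
guard roof front corners [[362.0, 351.0], [609.0, 379.0], [374.0, 324.0], [616.0, 350.0]]
d cap top [434. 229.] [498. 266.]
s3 cap top [534. 228.] [584. 257.]
s4 cap top [628. 237.] [679. 267.]
```

Both cameras agree to about 2 mm. I'll grip the cap.

```bash
python3 -m handwheel '[0.1,4,0,0,0,-1,1, 0.2,8,0,0,0,-1,1, 0.2,12,0,0,0,-1,1, 0.3,16,0,0,0,-1,1, 0.3,17.4,0,0,0,-1,1, 0.3,17.4,-3,0,0,-1,1, 0.3,17.4,-7,0,0,-1,1, 0.3,17.4,-7,0,0,-1,1]'
python3 -m handwheel '[0,0,-2.5,0,0,0,1, 0,0,-5,0,0,0,1, 0,0,-7.5,0,0,0,1, 0,0,-9.5,0,0,0,1, 0,0,-10.5,0,0,0,1, 0,0,-10.5,0,0,0,1]'
python3 -m handwheel '[0,0,0,0,0,0,0, 0,0,0,0,0,0,0, 0,0,0,0,0,0,0, 0,0,0,0,0,0,0, 0,0,0,0,0,0,0, 0,0,0,0,0,0,0]' 60
```

```text
t: 2.15
eef_pos: [0.5178, 0.1165, 0.2345]
tool_rot: [-0.005, 0.418, 0.908, -0.002]
contact_force: [-1.7, -0.4, -0.9]
gripper_width: 0.999
t: 2.65
eef_pos: [0.517, 0.1156, 0.1284]
tool_rot: [-0.006, 0.419, 0.908, -0.003]
contact_force: [0.2, -0.3, -0.3]
gripper_width: 1.002
t: 3.15
eef_pos: [0.5184, 0.1159, 0.1305]
tool_rot: [-0.004, 0.419, 0.908, -0.002]
contact_force: [-0.1, -1.1, 7.2]
gripper_width: 0.528
```

Arrival overshot by about 7 mm in y and the tool sits slightly low, so I'll reopen, centre it and grip again.

```bash
python3 -m handwheel '[0,0,0,0,0,0,1, 0,0,0,0,0,0,1, 0,0,0,0,0,0,1, 0,0,0.2,0,0,0,1, 0,-0.3,0.5,0,0,0,1, 0,-0.6,0.6,0,0,0,1, 0,-0.6,0.6,0,0,0,1, 0,-0.6,0.6,0,0,0,1]'
python3 - <<'E'
from h import *
o=get_obs();print(o["eef_pos"],o["gripper_width"])
i=read_camera("top")[:,:,::-1]; j=read_camera("scene")[:,:,::-1]
cv2.imwrite("pics/g1.png",np.hstack([cv2.resize(i[160:260,150:250],None,fx=4,fy=4,interpolation=3),cv2.resize(j[100:200,200:300],None,fx=4,fy=4,interpolation=3)]))
E
```

```text
t: 3.82
eef_pos: [0.5185, 0.1094, 0.1365]
tool_rot: [-0.004, 0.419, 0.908, -0.002]
contact_force: [0.0, -0.6, -0.5]
gripper_width: 1.0
[0.51845674 0.10942801 0.13652187] 0.9995798386452359
```

View pics/g1.png

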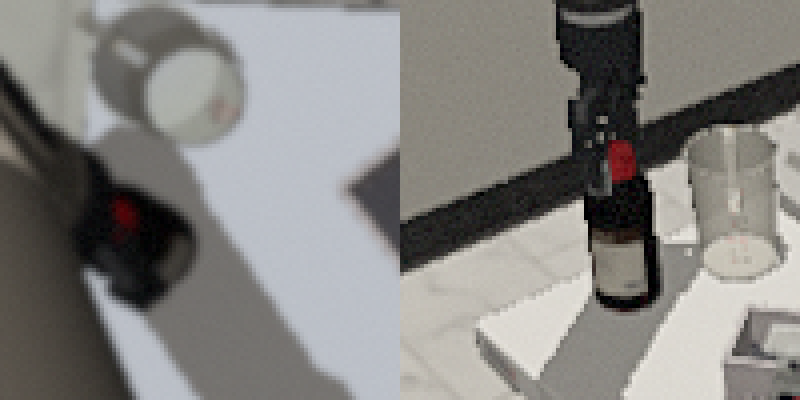

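The bottle is upright and hasn't moved, with the cap (120,210 in the left half) between the fingers. Gripping and lifting next.

```bash
python3 -m handwheel '[0,0,0,0,0,0,0, 0,0,0,0,0,0,0, 0,0,0,0,0,0,0, 0,0,0,0,0,0,0, 0,0,0,0,0,0,0, 0,0,0,0,0,0,0, 0,0,0,0,0,0,0, 0,0,0,0,0,0,0]' 60
python3 -m handwheel '[0,0,0.5,0,0,0,0, 0,0,1.5,0,0,0,0, 0,0,3,0,0,0,0, 0,0,5,0,0,0,0, 0,0,7,0,0,0,0, 0,0,8,0,0,0,0, 0,0,8,0,0,0,0, 0,0,8,0,0,0,0]'
```

```text
t: 4.58
eef_pos: [0.5194, 0.1105, 0.1371]
tool_rot: [-0.004, 0.419, 0.908, -0.001]
contact_force: [3.4, 1.5, 5.5]
gripper_width: 0.491
t: 5.25
eef_pos: [0.5189, 0.1101, 0.2169]
tool_rot: [-0.004, 0.419, 0.908, -0.001]
contact_force: [0.4, -0.2, -3.5]
gripper_width: 0.487
```

Lifted; the 3.5 N load matches the bottle's weight. Now to above the well.

```bash
python3 -m handwheel '[0.4,-2,0,0,0,0,0, 1,-5.5,0,0,0,0,0, 1.7,-9,0,0,0,0,0, 2.3,-12.5,0,0,0,0,0, 3,-16,0,0,0,0,0, 3.5,-18.5,0,0,0,0,0, 3.7,-19.7,0,0,0,0,0, 3.7,-19.7,0,0,0,0,0]'
python3 -m handwheel '[0,0,-0.5,0,0,0,0, 0,0,-1,0,0,0,0, 0,0,-1.5,0,0,0,0, 0,0,-2,0,0,0,0, 0,0,-2,0,0,0,0, 0,0,-2,0,0,0,0]'
python3 - <<'E'
from h import *
o=get_obs();e=o["eef_pos"];print(e,o["contact_force"])
T=Ro.from_quat(o["tool_rot"],scalar_first=True).as_matrix();print(T.round(3))
i=read_camera("top")[:,:,::-1]; j=read_camera("scene")[:,:,::-1]
cv2.imwrite("pics/w1.png",np.hstack([cv2.resize(i[165:240,225:300],None,fx=5,fy=5,interpolation=3),cv2.resize(j[100:200,240:320],None,fx=5,fy=5,interpolation=3)[:375]]))
cv2.imwrite("pics/w1.png",np.hstack([cv2.resize(i[155:255,220:300],None,fx=5,fy=5,interpolation=3),cv2.resize(j[100:200,240:320],None,fx=5,fy=5,interpolation=3)]))
cr=lambda X:((proj("scene",X)-[240,100]+.5)*5-.5+[400,0]).round(0)
t=np.linspace(0,6.28,60);b=np.array([e[0]+.0006,e[1]-.0015,e[2]-.137])
for z,r in((0,.033),(.122,.033),(.141,.0215)):
  u=cr(b+np.c_[r*np.cos(t),r*np.sin(t),t*0+z]);print(z,u.min(0),u.max(0))
p=[.5912,-.2166,.69065];print("well1 in wf",Ro.from_euler('z',-p[2]).apply(b-[p[0],p[1],0]))
print(cr(wpts(p,[(98,165,48),(12,165,48),(98,81,48),(12,81,48)])))
E
```

```text
t: 5.92
eef_pos: [0.555, -0.091, 0.2149]
tool_rot: [-0.005, 0.422, 0.907, -0.003]
contact_force: [0.8, 0.3, -4.4]
gripper_width: 0.482
t: 6.42
eef_pos: [0.5547, -0.0902, 0.1945]
tool_rot: [-0.006, 0.421, 0.907, -0.003]
contact_force: [-0.2, 0.7, -3.1]
gripper_width: 0.491
[ 0.55470972 -0.09018448  0.19448253] [-0.19152717  0.71661048 -3.07652214]
[[-0.645  0.764 -0.012]
 [ 0.764  0.645 -0.   ]
 [ 0.008 -0.009 -1.   ]]
0 [632. 386.] [724. 442.]
0.122 [620. 245.] [717. 299.]
0.141 [635. 231.] [699. 266.]
well1 in wf [0.05191059 0.11915238 0.05748253]
[[633. 380.]
 [602. 451.]
 [744. 392.]
 [717. 464.]]
```

View pics/w1.png

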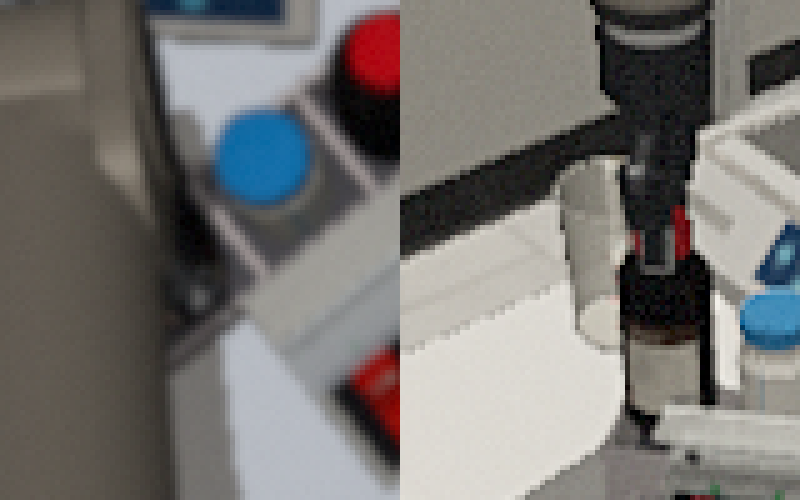

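The base is just above the well, about 3 mm toward the front right of the well's centre. I'll correct that and check.

```bash
cat > s.py <<'E'
from h import *
p=[.5912,-.2166,.69065]
o=get_obs();e=o["eef_pos"];T=Ro.from_quat(o["tool_rot"],scalar_first=True).as_matrix()
b=e+[.0006,-.0015,-.137]
print("bottle wf mm",(Ro.from_euler('z',-p[2]).apply(b-[p[0],p[1],0])*1e3).round(1),"tool z",T[:,2].round(4),"F",np.round(o["contact_force"],1),o["t"])
E
python3 -m handwheel '[0.05,0.2,0,0,-0.3,0,0, 0.1,0.4,0,0,-0.3,0,0, 0.1,0.4,0,0,-0.3,0,0, 0.1,0.4,0,0,-0.3,0,0]'; python3 s.py
```

```text
t: 6.85
eef_pos: [0.5563, -0.0863, 0.1953]
tool_rot: [-0.002, 0.421, 0.907, -0.001]
contact_force: [0.1, -0.6, -3.3]
gripper_width: 0.487
bottle wf mm [ 55.6 121.1  58.3] tool z [-5.4e-03 -5.0e-04 -1.0e+00] F [ 0.1 -0.6 -3.3] 6.85
```

```bash
python3 -m handwheel '[0,0,-0.4,0,0,0,0, 0,0,-0.8,0,0,0,0, 0,0,-1.2,0,0,0,0, 0,0,-1.6,0,0,0,0, 0,0,-2,0,0,0,0, 0,0,-2.4,0,0,0,0, 0,0,-2.4,0,0,0,0]'; python3 s.py
```

```text
t: 7.43
eef_pos: [0.5556, -0.0863, 0.1702]
tool_rot: [-0.003, 0.421, 0.907, -0.002]
contact_force: [-0.8, -0.8, -3.3]
gripper_width: 0.485
bottle wf mm [ 55.1 121.5  33.2] tool z [-7.1e-03 -2.0e-04 -1.0e+00] F [-0.8 -0.8 -3.3] 7.4333
```

In the well without contact (the load is unchanged). Continuing down.

```bash
python3 -m handwheel '[0,0,-0.4,0,0,0,0, 0,0,-0.8,0,0,0,0, 0,0,-1.2,0,0,0,0, 0,0,-1.6,0,0,0,0, 0,0,-2,0,0,0,0, 0,0,-2.2,0,0,0,0, 0,0,-2.3,0,0,0,0, 0,0,-2.3,0,0,0,0]'; python3 s.py
python3 -m handwheel '[0,0,-0.1,0,0,0,0, 0,0,-0.2,0,0,0,0, 0,0,-0.3,0,0,0,0, 0,0,-0.3,0,0,0,0]'; python3 s.py
```

```text
t: 8.1
eef_pos: [0.5555, -0.0864, 0.1469]
tool_rot: [-0.003, 0.421, 0.907, -0.002]
contact_force: [-1.0, 0.4, -2.7]
gripper_width: 0.483
bottle wf mm [ 55.  121.6   9.9] tool z [-7.4e-03 -1.0e-04 -1.0e+00] F [-1.   0.4 -2.7] 8.1
t: 8.43
eef_pos: [0.5555, -0.0864, 0.1438]
tool_rot: [-0.003, 0.421, 0.907, -0.002]
contact_force: [0.3, -0.2, -3.1]
gripper_width: 0.486
bottle wf mm [ 54.9 121.6   6.8] tool z [-7.6e-03 -1.0e-04 -1.0e+00] F [ 0.3 -0.2 -3.1] 8.4333
```

```bash
python3 -m handwheel '[0,0,-0.1,0,0,0,0, 0,0,-0.2,0,0,0,0, 0,0,-0.2,0,0,0,0]'; python3 s.py
python3 -m handwheel '[0,0,-0.1,0,0,0,0, 0,0,-0.2,0,0,0,0, 0,0,-0.2,0,0,0,0]'; python3 s.py
```

```text
t: 8.68
eef_pos: [0.5562, -0.0868, 0.1432]
tool_rot: [-0.003, 0.421, 0.907, -0.002]
contact_force: [-1.8, -1.0, 7.0]
gripper_width: 0.489
bottle wf mm [ 55.3 120.8   6.2] tool z [-0.0061 -0.0012 -1.    ] F [-1.8 -1.   7. ] 8.6833
t: 8.93
eef_pos: [0.5569, -0.0872, 0.1432]
tool_rot: [-0.002, 0.421, 0.907, -0.002]
contact_force: [-5.2, -0.9, 14.3]
gripper_width: 0.483
bottle wf mm [ 55.5 120.1   6.2] tool z [-0.0048 -0.0028 -1.    ] F [-5.2 -0.9 14.3] 8.9333
```

Seated on the floor (height 6.2 mm). Relax, release and rise.

```bash
python3 -m handwheel '[0,0,0.05,0,0,0,0, 0,0,0.05,0,0,0,0.6, 0,0,0.05,0,0,0,1, 0,0,0.05,0,0,0,1, 0,0,0.05,0,0,0,1, 0,0,0.05,0,0,0,1]'
python3 -m handwheel '[0,0,1,0,0,0,1, 0,0,3,0,0,0,1, 0,0,6,0,0,0,1, 0,0,9,0,0,0,1, 0,0,11,0,0,0,1, 0,0,12,0,0,0,1, 0,0,12,0,0,0,1]'; python3 - <<'E'
from h import *
p=[.5912,-.2166,.69065]
o=get_obs();e=o["eef_pos"];T=Ro.from_quat(o["tool_rot"],scalar_first=True);print(e,np.round(o["q"],2),o["t"])
# tool target: z = -(panel normal), y = panel upslope-ish (keeping present jaw sense)
a=np.radians(35);W=Ro.from_euler('z',p[2])
z=W.apply([np.sin(a),0,-np.cos(a)]);y=W.apply([np.cos(a),0,np.sin(a)]);x=np.cross(y,z)
G=Ro.from_matrix(np.c_[x,y,z]);print("turn",np.degrees((G*T.inv()).as_rotvec()).round(1))
n=-z;up=y
for i,yy in enumerate((66,22,-22,-66)):
    P=wpts(p,[(-85,yy,50)])[0]; s=-1 if i==1 else 1
    for h in(.004,.05): print(i+1,h,(P+s*.025*up+h*n).round(4))
print("n",n.round(3),"up",up.round(3),"warmer y",W.apply([0,1,0]).round(3))
E
```

```text
t: 9.43
eef_pos: [0.5569, -0.0871, 0.1436]
tool_rot: [-0.002, 0.421, 0.907, -0.002]
contact_force: [0.1, 0.5, -0.4]
gripper_width: 0.996
t: 10.02
eef_pos: [0.5583, -0.087, 0.2664]
tool_rot: [0.001, 0.422, 0.907, -0.002]
contact_force: [0.1, 0.7, -0.8]
gripper_width: 1.001
[ 0.55827882 -0.08702873  0.26640615] [ 0.55  0.33 -0.63  1.75  0.22  1.13  0.55] 10.0167
turn [ 22.6 -26.9  -0.5]
1 0.004 [ 0.4977 -0.2083  0.0676]
1 0.05 [ 0.4773 -0.2251  0.1053]
2 0.004 [ 0.4941 -0.2683  0.0389]
2 0.05 [ 0.4738 -0.2851  0.0766]
3 0.004 [ 0.5537 -0.2761  0.0676]
3 0.05 [ 0.5334 -0.2929  0.1053]
4 0.004 [ 0.5817 -0.31    0.0676]
4 0.05 [ 0.5614 -0.3268  0.1053]
n [-0.442 -0.365  0.819] up [0.631 0.522 0.574] warmer y [-0.637  0.771  0.   ]
```

Bottle released with no load on the tool. Close the fingers, tilt 35° and go out along the panel normal from rocker 1's far end.

```bash
python3 -m handwheel '[-1.5,-2.5,0,3.2,-3.8,0,0, -3,-5,0,6.5,-7.7,0,0, -5,-7.5,0,9.7,-11.5,-0.2,0, -7,-10,0,12.9,-15.4,-0.3,0, -8.5,-12.5,-1,16.1,-19.2,-0.4,0, -10,-15,-3,19.4,-23,-0.4,0, -10.3,-15.6,-5,22.6,-26.9,-0.5,0, -10.3,-15.6,-6.6,22.6,-26.9,-0.5,0]' 40
python3 -m handwheel '[0,0,0,0,0,0,0, 0,0,0,0,0,0,0]'
cat > r.py <<'E'
from h import *
import sys
p=[.5912,-.2166,.69065]
o=get_obs();e=o["eef_pos"];T=Ro.from_quat(o["tool_rot"],scalar_first=True)
a=np.radians(35);W=Ro.from_euler('z',p[2])
z=W.apply([np.sin(a),0,-np.cos(a)]);y=W.apply([np.cos(a),0,np.sin(a)]);G=Ro.from_matrix(np.c_[np.cross(y,z),y,z])
print("t",o["t"],"turn",np.degrees((G*T.inv()).as_rotvec()).round(1),"q",np.round(o["q"],2),"Fn",round(float(-z@o["contact_force"]),1),"grip",round(o["gripper_width"],2))
i=int(sys.argv[1])-1;P=wpts(p,[(-85,66-44*i,50)])[0];d=e-P;w=W.apply([0,1,0])
print("rel to pivot mm: up %.1f y %.1f n %.1f"%(1e3*d@y,1e3*d@w,-1e3*d@z))
for arg in sys.argv[2:]:
    u,h=map(float,arg.split(","));print("to up,n",arg,"shift cm",((P+u/1e3*y-h/1e3*z-e)*100).round(2))
E
python3 r.py 1 25,45 25,4
```

```text
t: 10.68
eef_pos: [0.4486, -0.2499, 0.1951]
tool_rot: [0.129, 0.413, 0.859, 0.272]
contact_force: [-0.3, 0.3, -0.9]
gripper_width: -0.0
t: 10.85
eef_pos: [0.4463, -0.2502, 0.1928]
tool_rot: [0.126, 0.415, 0.858, 0.273]
contact_force: [0.8, 0.8, 1.3]
gripper_width: 0.004
t 10.85 turn [-0.5 -0.3  1. ] q [ 1.35  0.36 -0.7   2.07 -0.56  0.74  1.78] Fn 0.4 grip 0.0
rel to pivot mm: up 42.5 y 0.4 n 144.6
to up,n 25,45 shift cm [ 3.32  2.69 -9.16]
to up,n 25,4 shift cm [  5.14   4.19 -12.52]
```

```bash
python3 -m handwheel '[0.4,0.3,-1.8,0,0,0.5,0, 0.9,0.7,-3.6,0,0,1,0, 1.3,1,-5.5,0,0,1,0, 1.9,1.5,-6.5,0,0,1,0, 2.6,2.1,-7.8,0,0,1,0, 3.3,2.7,-9.2,0,0,1,0, 3.3,2.7,-9.2,0,0,1,0, 3.3,2.7,-9.2,0,0,1,0]'; python3 r.py 1 25,18 25,3
```

```text
t: 11.52
eef_pos: [0.4804, -0.2214, 0.1017]
tool_rot: [0.124, 0.406, 0.863, 0.275]
contact_force: [-0.1, -0.4, 0.3]
gripper_width: -0.002
t 11.5167 turn [-0.5 -0.3 -0.2] q [ 1.23  0.55 -0.7   2.12 -0.55  0.51  1.8 ] Fn 0.5 grip -0.0
rel to pivot mm: up 26.8 y 0.8 n 44.3
to up,n 25,18 shift cm [ 1.1   0.8  -2.26]
to up,n 25,3 shift cm [ 1.76  1.35 -3.49]
```

```bash
python3 -m handwheel '[0.5,0.4,-1,0,0,0,0, 0.9,0.7,-1.8,0,0,0,0, 1.1,0.8,-2.3,0,0,0,0, 1.3,1,-2.6,0,0,0,0, 1.5,1.2,-3,0,0,0,0, 1.7,1.3,-3.3,0,0,0,0, 1.7,1.3,-3.4,0,0,0,0, 1.8,1.35,-3.5,0,0,0,0]'; python3 r.py 1 25,2
```

```text
t: 12.18
eef_pos: [0.4983, -0.208, 0.0666]
tool_rot: [0.124, 0.406, 0.863, 0.275]
contact_force: [-0.8, 0.4, 4.2]
gripper_width: -0.002
t 12.1833 turn [-0.5 -0.3 -0.2] q [ 1.18  0.62 -0.69  2.12 -0.55  0.41  1.8 ] Fn 3.7 grip -0.0
rel to pivot mm: up 25.0 y -0.2 n 2.8
to up,n 25,2 shift cm [ 0.02  0.04 -0.06]
```

```bash
python3 -m handwheel '[0.05,0.05,-0.1,0,0,0,0, 0.1,0.1,-0.2,0,0,0,0, 0.15,0.1,-0.25,0,0,0,0, 0.15,0.1,-0.25,0,0,0,0]'; python3 r.py 1 25,2
```

```text
t: 12.52
eef_pos: [0.4988, -0.2079, 0.0658]
tool_rot: [0.123, 0.406, 0.863, 0.275]
contact_force: [-20.4, -5.5, 36.3]
gripper_width: -0.003
t 12.5167 turn [-0.5 -0.3 -0.2] q [ 1.18  0.62 -0.69  2.12 -0.55  0.41  1.8 ] Fn 40.8 grip -0.0
rel to pivot mm: up 24.9 y -0.4 n 1.9
to up,n 25,2 shift cm [-0.02  0.03  0.02]
```

Rocker 1 is at its hard stop. Next I'll retreat along the normal and go to rocker 3.

```bash
python3 -m handwheel '[-0.6,-0.5,1.1,0,0,0,0, -1.2,-1,2.2,0,0,0,0, -1.8,-1.5,3.3,0,0,0,0, 0.4,-4.2,3.3,0,0,0,0, 2.6,-6.9,3.3,0,0,0,0, 3.8,-8.3,3.3,0,0,0,0, 3.8,-8.3,3.3,0,0,0,0, 3.8,-8.3,3.3,0,0,0,0]'; python3 r.py 3 25,16 25,3 25,1.5
```

```text
t: 13.18
eef_pos: [0.5367, -0.2912, 0.0984]
tool_rot: [0.123, 0.407, 0.863, 0.275]
contact_force: [-0.2, 1.1, -0.3]
gripper_width: -0.0
t 13.1833 turn [-0.5 -0.4 -0.2] q [ 1.15  0.63 -0.59  1.91 -0.47  0.61  1.74] Fn -0.5 grip -0.0
rel to pivot mm: up 24.0 y -0.8 n 42.2
to up,n 25,16 shift cm [ 1.17  1.07 -2.09]
to up,n 25,3 shift cm [ 1.74  1.55 -3.16]
to up,n 25,1.5 shift cm [ 1.81  1.6  -3.28]
```

```bash
python3 -m handwheel '[0.4,0.4,-0.8,0,0,0,0, 0.8,0.8,-1.5,0,0,0,0, 1.2,1.05,-2.1,0,0,0,0, 1.4,1.2,-2.5,0,0,0,0, 1.6,1.4,-2.8,0,0,0,0, 1.75,1.5,-3.15,0,0,0,0, 1.75,1.5,-3.2,0,0,0,0, 1.8,1.55,-3.2,0,0,0,0]'; python3 r.py 3
python3 -m handwheel '[0.05,0.05,-0.1,0,0,0,0, 0.05,0.05,-0.1,0,0,0,0]'; python3 r.py 3
```

```text
t: 13.85
eef_pos: [0.5547, -0.2753, 0.0666]
tool_rot: [0.123, 0.406, 0.863, 0.275]
contact_force: [-6.4, -0.7, 9.4]
gripper_width: 0.001
t 13.85 turn [-0.6 -0.4 -0.2] q [ 1.11  0.69 -0.59  1.92 -0.47  0.54  1.74] Fn 10.8 grip 0.0
rel to pivot mm: up 25.5 y -0.0 n 2.5
t: 14.02
eef_pos: [0.5547, -0.2753, 0.0665]
tool_rot: [0.123, 0.406, 0.863, 0.275]
contact_force: [-9.0, -1.9, 14.1]
gripper_width: -0.004
t 14.0167 turn [-0.6 -0.4 -0.2] q [ 1.11  0.69 -0.59  1.92 -0.47  0.53  1.74] Fn 16.2 grip -0.0
rel to pivot mm: up 25.4 y -0.0 n 2.3
```

Rocker 3 is at its stop. On to rocker 4.

```bash
python3 -m handwheel '[-0.6,-0.5,1.1,0,0,0,0, -1.2,-1,2.2,0,0,0,0, -1.8,-1.5,3.3,0,0,0,0, -0.4,-3.2,3.3,0,0,0,0, 1,-4.9,3.3,0,0,0,0, 1,-4.9,3.3,0,0,0,0, 1,-4.9,3.3,0,0,0,0]'; python3 r.py 4 25,16 25,3 25,1.5
```

```text
t: 14.6
eef_pos: [0.5651, -0.3251, 0.0992]
tool_rot: [0.123, 0.407, 0.863, 0.275]
contact_force: [-0.5, -0.3, -0.6]
gripper_width: 0.0
t 14.6 turn [-0.5 -0.4 -0.2] q [ 1.12  0.68 -0.55  1.81 -0.44  0.67  1.72] Fn -0.1 grip 0.0
rel to pivot mm: up 24.7 y -1.0 n 42.7
to up,n 25,16 shift cm [ 1.13  1.07 -2.17]
to up,n 25,3 shift cm [ 1.71  1.54 -3.24]
to up,n 25,1.5 shift cm [ 1.77  1.6  -3.36]
```

```bash
python3 -m handwheel '[0.4,0.4,-0.8,0,0,0,0, 0.8,0.8,-1.5,0,0,0,0, 1.15,1.05,-2.2,0,0,0,0, 1.4,1.2,-2.6,0,0,0,0, 1.6,1.4,-2.9,0,0,0,0, 1.7,1.5,-3.2,0,0,0,0, 1.75,1.55,-3.3,0,0,0,0, 1.75,1.6,-3.3,0,0,0,0]'; python3 r.py 4
python3 -m handwheel '[0.05,0.05,-0.1,0,0,0,0, 0.05,0.05,-0.1,0,0,0,0]'; python3 r.py 4
```

```text
t: 15.27
eef_pos: [0.5827, -0.3091, 0.0667]
tool_rot: [0.123, 0.406, 0.863, 0.275]
contact_force: [-2.7, -0.8, 6.8]
gripper_width: -0.003
t 15.2667 turn [-0.5 -0.3 -0.2] q [ 1.08  0.73 -0.56  1.81 -0.44  0.6   1.71] Fn 7.0 grip -0.0
rel to pivot mm: up 25.6 y 0.1 n 2.5
t: 15.43
eef_pos: [0.5828, -0.3091, 0.0666]
tool_rot: [0.123, 0.406, 0.863, 0.275]
contact_force: [-6.5, 0.0, 11.1]
gripper_width: 0.0
t 15.4333 turn [-0.5 -0.3 -0.2] q [ 1.08  0.73 -0.55  1.81 -0.44  0.59  1.71] Fn 11.9 grip 0.0
rel to pivot mm: up 25.6 y 0.1 n 2.3
```

Rocker 4 is at its stop. Now the near end of rocker 2.

```bash
python3 -m handwheel '[-0.6,-0.5,1.1,0,0,0,0, -1.3,-1.1,2.4,0,0,0,0, -2,-1.65,3.7,0,0,0,0, -3.6,-3,2.2,0,0,0,0, -5.2,-4.3,0.8,0,0,0,0, -7.5,-1.4,0.8,0,0,0,0, -9.8,1.3,0.8,0,0,0,0, -10.8,2.5,0.8,0,0,0,0]'; python3 -m handwheel '[0,0,0,0,0,0,0, 0,0,0,0,0,0,0]'; python3 r.py 2 -25,16 -25,3 -25,1.5
```

```text
t: 16.1
eef_pos: [0.4708, -0.281, 0.0736]
tool_rot: [0.121, 0.407, 0.863, 0.276]
contact_force: [-0.5, 0.9, -0.6]
gripper_width: 0.0
t: 16.27
eef_pos: [0.4697, -0.281, 0.0736]
tool_rot: [0.12, 0.407, 0.863, 0.275]
contact_force: [0.1, -0.8, -0.1]
gripper_width: -0.004
t 16.2667 turn [-0.7 -0.6 -0.2] q [ 1.27  0.63 -0.63  2.04 -0.49  0.56  1.85] Fn 0.1 grip -0.0
rel to pivot mm: up -27.2 y 5.8 n 47.8
to up,n -25,16 shift cm [ 1.91  0.83 -2.48]
to up,n -25,3 shift cm [ 2.49  1.3  -3.55]
to up,n -25,1.5 shift cm [ 2.55  1.36 -3.67]
```

```bash
python3 -m handwheel '[0.7,0.1,-0.7,0,0,0,0, 1.3,0.4,-1.4,0,0,0,0, 1.9,0.8,-2.5,0,0,0,0, 2.1,1,-2.9,0,0,0,0, 2.3,1.15,-3.25,0,0,0,0, 2.5,1.3,-3.5,0,0,0,0, 2.5,1.35,-3.6,0,0,0,0, 2.5,1.35,-3.65,0,0,0,0]'; python3 r.py 2
python3 -m handwheel '[0.05,0.05,-0.1,0,0,0,0, 0.05,0.05,-0.1,0,0,0,0]'; python3 r.py 2
```

```text
t: 16.93
eef_pos: [0.4953, -0.2684, 0.0376]
tool_rot: [0.121, 0.407, 0.862, 0.275]
contact_force: [-5.0, -3.8, 9.7]
gripper_width: -0.002
t 16.9333 turn [-0.7 -0.6 -0.2] q [ 1.21  0.71 -0.63  2.03 -0.49  0.47  1.84] Fn 11.5 grip -0.0
rel to pivot mm: up -25.1 y -0.8 n 2.4
t: 17.1
eef_pos: [0.4954, -0.2684, 0.0375]
tool_rot: [0.121, 0.407, 0.862, 0.275]
contact_force: [-10.5, -3.0, 14.3]
gripper_width: 0.002
t 17.1 turn [-0.7 -0.6 -0.2] q [ 1.21  0.71 -0.63  2.03 -0.49  0.47  1.84] Fn 17.4 grip 0.0
rel to pivot mm: up -25.1 y -0.9 n 2.2
```

Rocker 2's near end is at its stop. I'll retreat well clear and look.

```bash
python3 -m handwheel '[-0.8,-0.7,1.5,0,0,0,0, -2,-1.7,3.7,0,0,0,0, -3.2,-4,6.5,0,0,0,0, -4.4,-7,9,0,0,0,0, -5.5,-10,12,0,0,0,0, -6,-14,14,0,0,0,0, -7,-18,15,0,0,0,0, -7,-18,15,0,0,0,0]'
python3 - <<'E'
from h import *
i=read_camera("top")[:,:,::-1]; j=read_camera("scene")[:,:,::-1]
cv2.imwrite("pics/f1.png",np.hstack([cv2.resize(i[135:265,160:360],(400,260),interpolation=3),cv2.resize(j[125:235,250:380],(400,338),interpolation=3)[:260]]))
A=cv2.resize(i[140:255,235:355],None,fx=3.3,fy=3.3,interpolation=3);B=cv2.resize(j[120:235,270:390],None,fx=3.3,fy=3.3,interpolation=3)
cv2.imwrite("pics/f1.png",np.hstack([A,B]));print(get_obs()["eef_pos"])
E
```

```text
t: 17.77
eef_pos: [0.4238, -0.4574, 0.1899]
tool_rot: [0.125, 0.41, 0.862, 0.271]
contact_force: [-1.0, -1.9, -0.2]
gripper_width: 0.0
[ 0.42497924 -0.45104789  0.18783087]
```

View pics/f1.png

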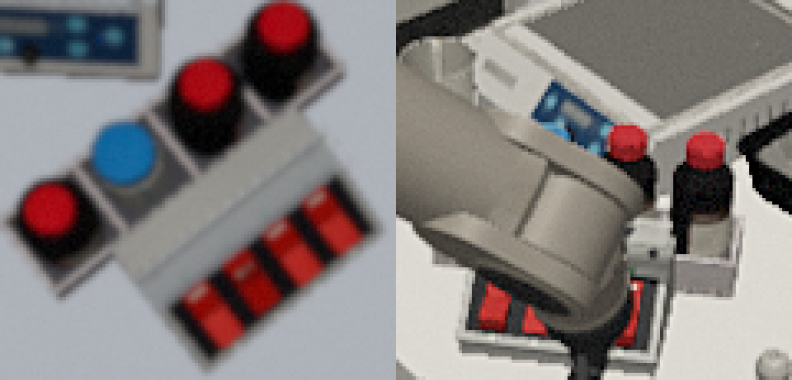

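The top view shows bottle 1 upright in its well, at (50,210). Rockers 1, 3 and 4 now have bright raised near ends, while rocker 2 has the darker "off" look. Each has flipped from its starting look. The tool touches nothing, so I'll hand in.

```bash
python3 -m handwheel '[0,0,0,0,0,0,0, 0,0,0,0,0,0,0]'; python3 -c "
from station import *
print(get_obs()['joint_vel']); print(hand_in())"
```

```text
t: 18.03
eef_pos: [0.4254, -0.4491, 0.1873]
tool_rot: [0.121, 0.408, 0.862, 0.275]
contact_force: [0.8, -0.6, -0.2]
gripper_width: -0.004
[-0.00248126 -0.00252827 -0.00104692  0.00600752  0.00154096  0.0006149
  0.00172027]
the job is handed in; nothing more can be done
None
```

The red-capped black bottle from the table is standing upright in well 1. I lowered it until the wrist force showed it was on the well floor, then let go. After that I set rockers 1, 3 and 4 to on and rocker 2, the blue-capped bottle's well, to off, pressing each to its hard stop. I handed in at about 18 s.

- **Final check:** the last top picture shows all four bottles upright in their wells. Rockers 1, 3 and 4 look on and rocker 2 off, each flipped from its starting look. In the scene view the arm hid rocker 2 and most of the panel, so those states rest on the top view and the hard stops felt. I didn't look again at the jug, salt shaker and tub, but nothing was moved near the salt shaker or tub, and the gripper stayed above the jug's height next to the bottle.
- **Regrip:** my first grip on the bottle was about 7 mm off, so I reopened and centred it; the bottle did not move.
- **Press force:** rocker 1's press peaked at about 41 N on the fingertips, and the others stayed under 18 N.
- **Measurement differences:** the rockers stopped about 2 mm deeper than calculated, which matches the calibration tolerance. The bottle's base also looked a few millimetres off the model in both cameras, with no effect on the placing.

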